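# Push the plate tray home in the spotting station

### The arm

A 6-joint arm with a two-finger parallel gripper is mounted at the origin on the work surface. World frame = base frame: x ahead of the robot, y to its left, z up, the work surface at z = 0. Lengths are in mm, angles in rad, forces in N, time in s.
With the tool pointing down it reaches from about 275 to 750 mm from the base axis. Payload 10.2 kg.
Tool frame: the origin (TCP) lies at the very end of the fingers, on their centre line; the grasp point (between the pads) lies 19 mm behind it; x points along the fingers, y is the direction in which the jaws open and shut, and the axes are right-handed (so a half turn about x gives the same grasp; the last joint's range is limited). The gripper opens to 85 mm and grips with 20 to 120 N. Pads are 22 mm wide; open, the fingers measure 114 mm over their backs; the gripper's body (76 mm by 85 mm) begins 54 mm behind the grasp point. The pads swing forward as they close: fully open they stand 13 mm farther back than shut.
Start: joints at [-1.533, 0.313, 1.498, -0, 1.331, -0.223], TCP at [135.36, -507.256, 231.294] pointing down, gripper open.
Joint ranges: [-2.94, 2.94], [-0.97, 2.17], [0.19, 2.56], [-1.23, 4.37], [0.02, 3.11], [-2.88, 2.88]. Speed limits (rad/s): [2.39, 2.39, 3.01, 3.14, 3.14, 3.14].

### API

Orientations are given as a unit quaternion [w, x, y, z].
In Python, from rig import ctrl, viewer, order gives the robot as it stands. The module is installed in compiled form; this text tells all that it offers.
- The arm moves only by the tool carry_out, never from a script. Its argument "deltas" is a list of rows, each a list of 7 numbers: the gripper command: -1 is fully open, 1 is shut, values between are in proportion, then the shift along the tool's x, y, z in mm, then the turn, a rotation vector about the tool's x, y, z in degrees. A call has exactly 5 rows; each row is the pose to reach, as a shift and turn from the pose commanded when the call began, along the tool's axes at that moment; what a row does not reach only later rows make up. A row lasts 1/8 s, in which the tool goes at most 62.5 mm and 10.7 degrees, less where a joint would pass 70% of its speed; a pose out of reach is approached as far as the arm can. A call with a gripper value outside its range is refused whole. The fingers move at their own pace and stop on an object; "newtons" is the grip in N (left out, the last holds). Time passes only in rows, so rows that repeat a pose let the fingers close, or fill a call up. It gives the time, the measured TCP pose, the force and the opening at its end, in the units of the state.
- ctrl.sense(): the state, without advancing time (a new reading comes with each control period).
- viewer.capture(name): name is "side" or "top" or "wrist"; returns the picture (384x512x3 uint8, red, green, blue); there is no depth.
- viewer.calibration(name): a dict with "fx", "fy", "cx", "cy" (pixels), "xyz" and "attitude" of the camera in the world; the wrist camera has in their place "T_tool_cam" (4x4, takes a point from camera to tool coordinates, whose origin is the TCP and whose axes are the tool frame's). Camera axes: x right, y down, z forward; pixel columns grow to the right and rows downward; lengths in mm; the calibration is good to about 2 mm. The wrist camera is an equidistant fisheye: a pixel r from the principal point sees the ray r / f radians off the axis. A picture is of the moment at which its call begins: read the wrist's pose just before it. calibration takes no time and is no camera call.
- order.finish_job(): hands the job in, once; it reports no verdict.
The state is a dict: "time_s": time; "joints": joint angles; "dq": joint speeds; "tau": joint torques, N m; "eef_pos": TCP position; "ee_rot": TCP orientation; "force": force on the tool from outside, world axes, zero at the start; "wrist_torque": the same for the moment, N m; "grip_width": opening from 0.0 (shut) to 1.0 (fully open).
Only numpy, scipy, OpenCV 4.12 (cv2) and the standard library are available. Lean on these libraries where they do the work, as an engineer would, in place of code of your own. Each camera call takes 0.05 s, during which the arm holds its last target. There are 200 camera calls.

### The job

Using the fingertips only as a pusher, slide the blue plate tray along the bench into the aluminium spotting station, until it lies flush against the long back bar and also against the end stop on the side where the red disc lies. Do not lift the tray or tip it up, leave the bottles, pot, marker and tweezers undisturbed, and finish with the hand clear of everything.

Things in the scene. Friction and masses are not known exactly. Their poses are not given: they have to be found in the camera images.
- tray: Blue rectangular tray with three white plates on it: a solid block 90 mm along its x, 120 mm along its y, 25 mm high, 0.3 to 0.65 kg, loose, too wide to grasp. Origin: centre of its underside; z up. It starts on the robot's side of the station, its x axis within 0.3 rad of the station's. It slides with friction (a push of 1.5 to 5 N) and stops when the push stops.
- station: Low U of aluminium bars, 25 mm high and 20 mm thick, fixed to the bench, open towards the robot. Origin: at bench level, middle of the back bar's front face (towards the robot). Its x points away from the robot, square to the bar, which fills x 0 to 20 mm; y runs along the bar, to the robot's left. Yaw varies by 0.1 rad. The tray home has its origin at x = -45 mm, y = +120 or -120 mm.
- stop_left (a point): Point at bench level on the inner face of the left end stop, where it meets the back bar: x = 0, y = +180 mm from the station's origin, in its axes. The stop is 20 mm thick, 25 mm high and reaches 70 mm from the back bar's front face towards the robot.
- stop_right (a point): The same point of the right end stop: x = 0, y = -180 mm from the station's origin, in its axes.
- red_disc: Flat red disc, 80 mm across, 3 mm thick, fixed to the bench just outside one of the end stops (250 mm from the station's origin along its y, towards + or -): it tells which end stop to use. Origin: centre of its underside. An amber jar stands on it.
- white_disc: Flat white disc of the same size and mounting outside the other end stop, which is not to be used. Origin: centre of its underside. A clear jar stands on it.
- amber_jar: Amber glass jar with black cap, 42 mm across, 65 mm high, standing loose on the red disc. Origin: centre of its underside. Leave alone.
- clear_jar: Clear glass jar with black cap, 42 mm across, 65 mm high, standing loose on the white disc. Origin: centre of its underside. Leave alone.
- pot: Small white ceramic cup, 52 mm across, 45 mm high, standing loose to the left on the robot's side. Origin: centre of its underside. Leave alone.
- marker: Black marker pen with a white band, 130 mm along its x, 13 mm wide and high, lying loose to the right on the robot's side. Origin: centre of its underside. Leave alone.
- tweezers: Steel tweezers, 140 mm along their x, 5 mm high, lying loose beyond the station. Origin: centre of the underside. Leave alone.
- stoppered0: Clear glass-stoppered bottle, 62 mm across, 107 mm high, standing loose beyond the station on the left. Origin: centre of its underside. Leave alone.
- stoppered1: Clear glass-stoppered bottle, the same size, standing loose beyond the station on the right. Origin: centre of its underside. Leave alone.
Things that resemble listed ones, but are neither listed nor needed, are in the scene too. There is more than one size of the tray; the job needs the larger. There is more than one size of the red_disc; the one meant has the size given above.

How it is judged (in metres and radians):
At the end, for the whole second after the job is handed in: The tray lies flat and at rest on the bench, its long side within 4 mm of the back bar, its short side within 4 mm of the end stop on the red disc's side, and square to the station within 0.03 rad (x of tray in the frame of station between -0.049 and -0.04 m and ((y of red_disc in the frame of station above 0.1 m and y of tray in the frame of station between 0.116 and 0.125 m) or (y of red_disc in the frame of station below -0.1 m and y of tray in the frame of station between -0.125 and -0.116 m)) and angle between the y axis of tray and the y axis of station, either way round below 0.03 rad and height (world z) of tray below 0.004 m and angle between tray's own z axis and vertical below 0.04 rad and linear speed of tray below 0.01 m/s); the robot touches nothing.
It fails at once if the tray is lifted or tipped: raised more than 12 mm or tilted more than 0.15 rad (height (world z) of tray above 0.012 m or angle between tray's own z axis and vertical above 0.15 rad).
It fails at once if a bottle, the pot, the marker or the tweezers is moved more than 15 mm (distance of any of amber_jar, clear_jar, pot, marker, tweezers, stoppered0, stoppered1 from where it was at the start of the episode above 0.015 m).
It also fails if it takes over 45 s, if anything falls off the work surface, if the arm or the gripper's body presses on something with over 40 N, if the wrist force passes 120 N, or if a joint passes its speed limit or range.

## Working session

There is one attempt and no reset: what is moved stays moved. The work goes in short steps, Python scripts to look and compute and a tool call to move; the robot and the scene stay as the last step left them, time stands still between calls to the robot, and variables do not carry over. Pictures are saved under pics/ and viewed, about 8 in all and at most 12, crops included, and the job is handed in when it is done.

Besides the shell and the picture viewer there is one more tool, called after "Request:" as a command line: name --pt "numbers of a row" for each row, then --argument value for the rest. carry_out: Moves the arm, as the interface text tells. Its arguments: {"type":"object","properties":{"deltas":{"type":"array"},"newtons":{"type":"number"}},"required":["deltas"]}

```bash
mkdir -p pics; python3 - <<'E'
from rig import ctrl, viewer
import cv2,json
for n in("top","side"):
    cv2.imwrite(f"pics/{n}0.png",viewer.capture(n)[:,:,::-1]); print(n,viewer.calibration(n))
print(viewer.calibration("wrist"));print(ctrl.sense())
E
```

```text
top {'fx': 403.17442616708934, 'fy': 403.17442616708934, 'cx': 255.38723764750165, 'cy': 192.93582431954948, 'xyz': array([ 427.69942727,  -38.66905273, 1057.30213649]), 'attitude': array([-0.05426813,  0.70700567, -0.70265363,  0.05895621])}
side {'fx': 464.0605304290794, 'fy': 464.0605304290794, 'cx': 258.7140026212759, 'cy': 189.3548536192751, 'xyz': array([ 443.06020614, -763.6881698 ,  791.08255718]), 'attitude': array([-0.37855837,  0.92008128, -0.09323904,  0.03808516])}
{'fx': 297.3186396354542, 'fy': 297.3186396354542, 'cx': 254.72752122651536, 'cy': 188.19475729374997, 'T_tool_cam': array([[ 7.51238601e-04, -2.87511984e-01,  9.57776746e-01,
        -1.42717865e+02],
       [ 9.99999486e-01, -4.36773898e-04, -9.15470070e-04,
        -5.64012837e-01],
       [ 6.81540498e-04,  9.57776941e-01,  2.87511508e-01,
        -7.31580300e+01],
       [ 0.00000000e+00,  0.00000000e+00,  0.00000000e+00,
         1.00000000e+00]])}
{'time_s': 0.1, 'joints': array([-1.53340214e+00,  3.13380041e-01,  1.49834514e+00,  1.15943446e-05,
        1.33097252e+00, -2.23411771e-01]), 'dq': array([ 0.00088649, -0.00092677, -0.0039296 ,  0.00054321,  0.00074878,
       -0.00158463]), 'tau': array([ 3.66438820e-03, -4.12902081e+01, -2.60140622e+01, -9.98331325e-05,
        3.07846349e-03, -1.91815383e-05]), 'eef_pos': array([ 135.35296518, -507.02768426,  230.80547431]), 'ee_rot': array([ 0.0915581 ,  0.70114341,  0.09233537, -0.70106291]), 'force': array([ 0.26614456,  0.75969971, -0.46230264]), 'wrist_torque': array([-0.01026074,  0.00413736,  0.03395953]), 'grip_width': 1.0035266406114338}
```

View pics/top0.png

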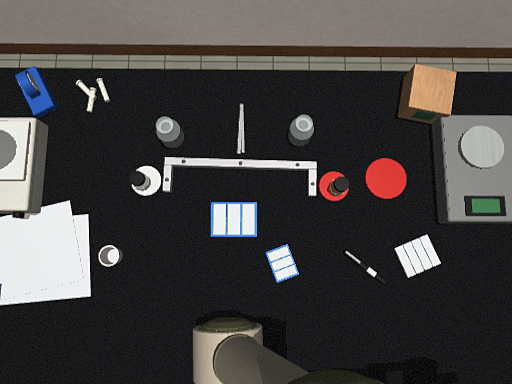

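View pics/side0.png

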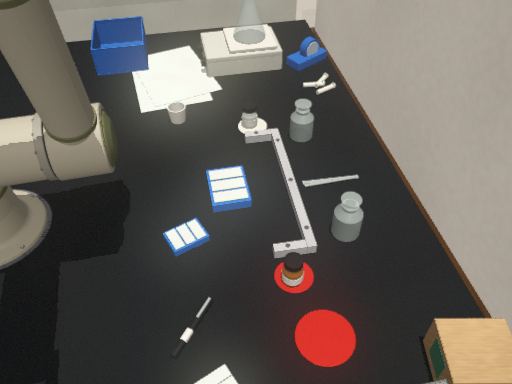

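The right-hand disc by the stop at pixel (333,186) is about 30 px across, so it is the 80 mm red one. The larger disc at (386,178) and the small tray at (282,263) are decoys. The target tray is at (234,219), and it goes to the right stop.

```bash
cat > h.py <<'E'
from rig import ctrl, viewer
import cv2,numpy as np
from scipy.spatial.transform import Rotation as R
def rot(q): return R.from_quat(np.r_[q[1:],q[0]])
def cast(n,px,z):
    c=viewer.calibration(n); px=np.atleast_2d(px).astype(float)
    d=np.c_[(px[:,0]-c['cx'])/c['fx'],(px[:,1]-c['cy'])/c['fy'],np.ones(len(px))]
    d=rot(c['attitude']).apply(d); o=c['xyz']
    return (o+d*((z-o[2])/d[:,2])[:,None])[:,:2]
def blob(mask,px):
    n,l=cv2.connectedComponents(mask.astype(np.uint8))
    return (l==l[px[1],px[0]])
def pts(m,n,z):
    c=max(cv2.findContours(m.astype(np.uint8),cv2.RETR_EXTERNAL,cv2.CHAIN_APPROX_NONE)[0],key=cv2.contourArea)
    return cast(n,c[:,0],z).astype(np.float32)
def rect(p):
    b=cv2.boxPoints(cv2.minAreaRect(p)); e=[b[1]-b[0],b[2]-b[1]]
    e=sorted(e,key=np.linalg.norm); L=e[1]; L=L*np.sign(L[1])
    return b.mean(0),np.linalg.norm(e[0]),np.linalg.norm(L),np.arctan2(-L[0],L[1])
def tray(px,n="top",im=None):
    im=viewer.capture(n) if im is None else im; i=im.astype(int)
    m=((i[...,2]>90)&(i[...,2]-i[...,0]>30))|(i.min(2)>170)
    return rect(pts(blob(m,px),n,25))
def station(n="top",im=None,px=(240,163)):
    i=viewer.capture(n).astype(int) if im is None else im.astype(int)
    m=blob(i.min(2)>110,px)
    return rect(pts(m,n,25)),m
def local(c,o,a): 
    d=np.asarray(c)-o; return d@np.array([[np.cos(a),-np.sin(a)],[np.sin(a),np.cos(a)]])
E
python3 - <<'E'
from h import *
im=viewer.capture("top")
print("tray",tray((232,219),im=im))
s,m=station(im=im); print("station",s,m.sum())
# bar only: front/rear lines in columns 180..300
c=np.arange(180,300); f=np.array([[x,np.where(m[:,x])[0].max()+.5] for x in c]); b=np.array([[x,np.where(m[:,x])[0].min()-.5] for x in c])
for q in(f,b):
    p=cast("top",q,25); k=np.polyfit(p[:,1],p[:,0],1); print("line x=k*y+c",k)
ys,xs=np.where(m); print(xs.min(),xs.max(),ys.min(),ys.max())
print(cast("top",[[xs.min()-.5,175],[xs.max()+.5,175]],25))
i=im.astype(int); r=(i[...,0]>130)&(i[...,1]<70)
print("red",cast("top",[[333,186],[386,178],[365,267],[110,256]],0))
E
```

```text
tray (array([526.80774 ,  11.895873], dtype=float32), np.float32(87.498856), np.float32(117.88006), np.float32(0.0059875674))
station (array([575.4671  , -47.413025], dtype=float32), np.float32(889.69086), np.float32(1409.0553), np.float32(0.0035603528)) 144080
line x=k*y+c [  0.19129349 147.3762461 ]
line x=k*y+c [-1.93323341e-02  1.01137947e+03]
0 511 0 383
[[ 637.38240257  620.65574796]
 [ 646.8515448  -716.99636452]]
red [[ 618.81066019 -252.16041134]
 [ 641.56237131 -394.88468628]
 [ 406.65612221 -329.63958297]
 [ 431.03009999  329.60957928]]
```

```bash
python3 - <<'E'
from h import *
im=viewer.capture("top")
s,m=station(im=im,px=(210,162)); print("station",s,m.sum())
c=np.arange(180,300); f=np.array([[x,np.where(m[:,x])[0].max()+.5] for x in c]); b=np.array([[x,np.where(m[:,x])[0].min()-.5] for x in c])
for q in(f,b):
    p=cast("top",q,25); k=np.polyfit(p[:,1],p[:,0],1); print("line x=k*y+c",k)
ys,xs=np.where(m); print(xs.min(),xs.max(),ys.min(),ys.max())
# inner stop edges along mid-legs
for y in(180,184,188):
    print(y,np.where(np.diff(m[y].astype(int)))[0], cast("top",[[x+.5,y] for x in np.where(np.diff(m[y].astype(int)))[0]],25).round(1).tolist())
E
```

```text
station (array([639.9194   ,  -3.7270508], dtype=float32), np.float32(91.59769), np.float32(399.02924), np.float32(-0.021980772)) 1581
line x=k*y+c [2.26410967e-02 6.63992647e+02]
line x=k*y+c [2.30066454e-02 6.85675894e+02]
163 316 157 195
180 [162 164 168 170 308 315] [[627.1, 196.9], [627.1, 191.7], [627.2, 181.3], [627.2, 176.1], [629.8, -183.5], [629.9, -201.8]]
184 [162 170 308 310 313 315] [[616.5, 196.5], [616.7, 175.7], [619.1, -183.3], [619.2, -188.5], [619.2, -196.4], [619.3, -201.6]]
188 [162 169 308 315] [[606.0, 196.0], [606.1, 177.9], [608.6, -183.2], [608.7, -201.4]]
```

```bash
python3 - <<'E'
from h import *
s=ctrl.sense(); print(rot(s['ee_rot']).as_matrix().round(4), s['eef_pos'])
E
```

```text
[[-0.000e+00  2.578e-01 -9.662e-01]
 [ 8.000e-04 -9.662e-01 -2.578e-01]
 [-1.000e+00 -8.000e-04 -2.000e-04]] [ 135.34811674 -507.09092639  230.96229502]
```

Request:
carry_out --pt "-0.2 0 -42 -43 3.3 0 0" --pt "-0.2 0 -84 -87 6.6 0 0" --pt "-0.2 0 -126 -130 9.8 0 0" --pt "-0.2 0 -168 -173 13.1 0 0" --pt "-0.2 0 -210 -216 16.4 0 0"

```text
time_s: 0.82
eef_pos: [290.5, -246.9, 231.4]
ee_rot: [-0.01, 0.707, -0.01, -0.707]
force: [0.6, -0.3, 0.2]
grip_width: 0.599
```

```bash
cat > st.py <<'E'
from h import *
import sys
s=ctrl.sense(); M=rot(s['ee_rot']).as_matrix(); p=s['eef_pos']
print("t",s['time_s'],"p",p.round(1),"yang",np.degrees(np.arctan2(M[1,1],M[0,1])).round(2),"F",s['force'].round(1),"g",round(s['grip_width'],2))
if len(sys.argv)>1:
    print("delta",(M.T@(np.array(eval(sys.argv[1]))-p)).round(1))
E
python3 st.py "[445,11,231]"
```

```text
t 0.825 p [ 290.5 -246.9  231.4] yang -91.6 F [ 0.6 -0.3  0.2] g 0.6
delta [   0.4 -262.1 -147.2]
```

Request:
carry_out --pt "-0.2 0 -53 -29 0 0 0" --pt "-0.2 0 -106 -59 0 0 0" --pt "-0.2 20 -158 -88 0 0 0" --pt "-0.2 60 -210 -118 0 0 0" --pt "-0.2 100 -262 -147 0 0 0"

```text
time_s: 1.45
eef_pos: [436.2, -2.4, 141.2]
ee_rot: [-0.009, 0.707, -0.009, -0.707]
force: [1.6, -0.5, 0.5]
grip_width: 0.597
```

```bash
python3 - <<'E'
from h import *
cv2.imwrite("pics/w1.png",viewer.capture("wrist")[:,:,::-1])
E
python3 st.py "[445,11,6]"
```

```text
t 1.5 p [435.6   2.1 136.9] yang -91.29 F [-5.9  2.5 -5.5] g 0.6
delta [130.9  -8.7  -9.9]
```

View pics/w1.png

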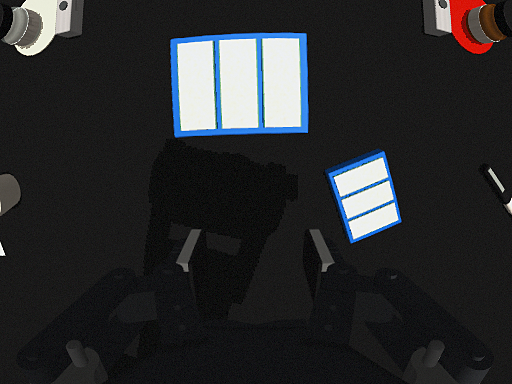

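The wrist picture shows the pads at (190,250) and (318,250), with the tray ahead at (239,85). The small decoy tray at (365,197) is out of the way. I'll lower the hand behind the tray.

Request:
carry_out --pt "-0.2 40 -5 -4 0 0 0" --pt "-0.2 80 -5 -4 0 0 0" --pt "-0.2 110 -5 -4 0 0 0" --pt "-0.2 124 -5 -4 0 0 0" --pt "-0.2 124 -5 -4 0 0 0"

```text
time_s: 2.12
eef_pos: [439.4, 0.7, 17.8]
ee_rot: [0.009, -0.707, 0.009, 0.707]
force: [0.1, 0.6, 0.1]
grip_width: 0.599
```

```bash
python3 st.py "[445,11,6]"
```

```text
t 2.125 p [439.4   0.7  17.8] yang -91.46 F [0.1 0.6 0.1] g 0.6
delta [ 11.8 -10.4  -5.3]
```

Request:
carry_out --pt "-0.2 6 -10 -5 0 0 0" --pt "-0.2 11 -10 -10 0 0 0" --pt "-0.2 11 -10 -20 0 0 0" --pt "-0.2 11 -10 -30 0 0 0" --pt "-0.2 11 -10 -40 0 0 0"

```text
time_s: 2.75
eef_pos: [479.9, 9.8, 7.0]
ee_rot: [0.009, -0.706, 0.009, 0.708]
force: [-3.8, 0.2, 4.3]
grip_width: 0.597
```

```bash
python3 st.py "[551,9,6]"; python3 -c "
from h import *
print(tray((238,225)))"
```

```text
t 2.75 p [479.9   9.8   7. ] yang -91.45 F [-3.8  0.2  4.3] g 0.6
delta [  0.9  -1.  -71.1]
(array([511.17715  ,  -1.0184891], dtype=float32), np.float32(0.0), np.float32(0.0), np.float32(-0.0))
```

Request:
carry_out --pt "-0.2 0 0 -14 0 0 0" --pt "-0.2 0 0 -28 0 0 0" --pt "-0.2 0 0 -42 0 0 0" --pt "-0.2 0 0 -56 0 0 0" --pt "-0.2 0 0 -70 0 0 0"

```text
time_s: 3.42
eef_pos: [549.9, 8.0, 6.8]
ee_rot: [0.009, -0.707, 0.009, 0.707]
force: [-4.7, -0.4, 1.6]
grip_width: 0.599
```

```bash
python3 st.py "[551,9,6]"; python3 -c "
from h import *
a=viewer.capture('top');b=viewer.capture('side')
cv2.imwrite('pics/p2.png',np.hstack([cv2.resize(a[100:290,100:400],(400,253)),cv2.resize(b[60:300,120:420],(390,253)) ])[:,:,::-1])"
```

```text
t 3.425 p [549.9   8.    6.8] yang -91.46 F [-4.7 -0.4  1.6] g 0.6
delta [ 0.8 -1.1 -1.1]
```

View pics/p2.png

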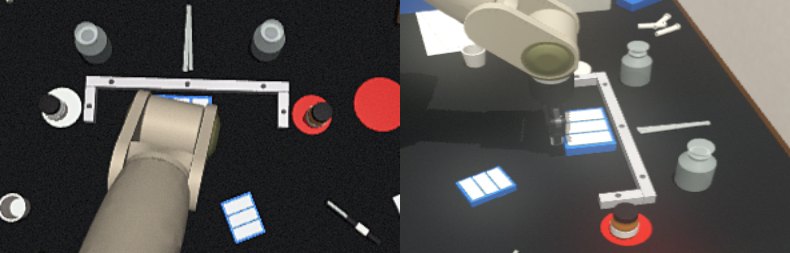

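Request:
carry_out --pt "-0.2 0 0 10 0 0 0" --pt "-0.2 0 0 20 0 0 0" --pt "-0.2 -30 0 20 0 0 0" --pt "-0.2 -70 0 20 0 0 0" --pt "-0.2 -90 -30 0 0 0 0"

```text
time_s: 4.15
eef_pos: [550.1, 37.0, 99.1]
ee_rot: [-0.01, 0.708, -0.01, -0.706]
force: [0.9, -0.1, -0.0]
grip_width: 0.605
```

```bash
python3 st.py "[606,110,100]"; python3 -c "
from h import *
print(ctrl.sense()['joints'].round(2))
a=viewer.capture('wrist')
cv2.imwrite('pics/w3.png',a[:,:,::-1])"
```

```text
t 4.15 p [550.1  37.   99.1] yang -91.61 F [ 0.9 -0.1 -0. ] g 0.6
delta [ -0.8 -74.5 -53.8]
[-0.15  0.51  1.58 -0.    1.05  1.45]
```

View pics/w3.png

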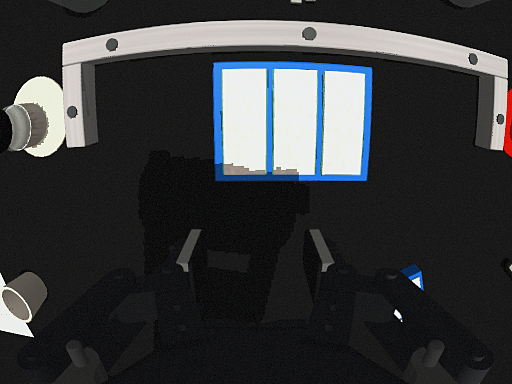

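Request:
carry_out --pt "-0.2 0 -20 -15 -9 0 0" --pt "-0.2 0 -40 -30 -18 0 0" --pt "-0.2 0 -60 -42 -27 0 0" --pt "-0.2 0 -75 -54 -36 0 0" --pt "-0.2 0 -75 -54 -45 0 0"

```text
time_s: 4.82
eef_pos: [605.9, 112.3, 96.5]
ee_rot: [-0.264, -0.656, -0.264, 0.656]
force: [-0.8, -0.3, -0.2]
grip_width: 0.601
```

Request:
carry_out --pt "-0.2 0 0 0 -9 0 0" --pt "-0.2 0 0 0 -18 0 0" --pt "-0.2 0 0 0 -27 0 0" --pt "-0.2 0 0 0 -36 0 0" --pt "-0.2 0 0 0 -45 0 0"

```text
time_s: 5.45
eef_pos: [605.5, 111.4, 96.7]
ee_rot: [-0.495, -0.505, -0.495, 0.505]
force: [-1.1, 0.3, 0.3]
grip_width: 0.6
```

```bash
python3 st.py "[606,105,7]"; python3 -c "
from h import *
print(ctrl.sense()['joints'].round(2))
a=viewer.capture('wrist')
cv2.imwrite('pics/w4.png',a[:,:,::-1])"
```

```text
t 5.45 p [605.5 111.4  96.7] yang -1.15 F [-1.1  0.3  0.3] g 0.6
delta [89.7  0.7  6.4]
[-0.01  0.64  1.37 -0.    1.14  0.01]
```

View pics/w4.png

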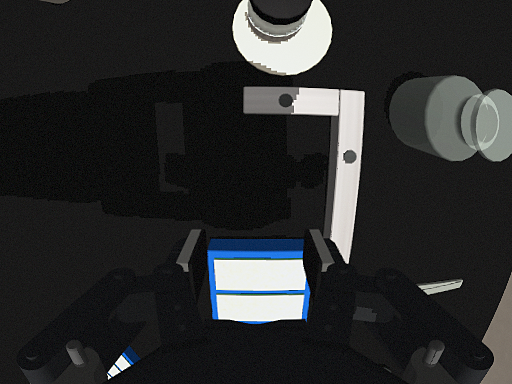

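```bash
cat >> h.py <<'E'
def wcast(px,z,s=None):
    s=s or ctrl.sense(); c=viewer.calibration("wrist"); T=c['T_tool_cam']; px=np.atleast_2d(px).astype(float)
    u=(px-[c['cx'],c['cy']])/c['fx']; r=np.linalg.norm(u,axis=1)
    d=np.c_[u*(np.sin(r)/np.maximum(r,1e-9))[:,None],np.cos(r)]
    M=rot(s['ee_rot']).as_matrix()
    d=d@T[:3,:3].T@M.T; o=M@T[:3,3]+s['eef_pos']
    return (o+d*((z-o[2])/d[:,2])[:,None])[:,:2]
E
python3 -c "
from h import *
print(wcast([[212,252],[305,250]],25),wcast([[330,114],[330,235]],25), wcast([[210,240],[304,239]],0))"
```

```text
[[569.37699034  66.49111078]
 [645.99909803  67.17130155]] [[661.11517527 176.51368311]
 [666.14180596  80.18489119]] [[564.09643285  65.12303842]
 [649.03559068  64.87440709]]
```

Request:
carry_out --pt "-0.2 30 1 6 0 0 0" --pt "-0.2 60 1 6 0 0 0" --pt "-0.2 80 1 6 0 0 0" --pt "-0.2 90 1 6 0 0 0" --pt "-0.2 90 1 6 0 0 0"

```text
time_s: 6.12
eef_pos: [607.2, 105.5, 6.9]
ee_rot: [-0.493, -0.506, -0.494, 0.506]
force: [-0.1, 0.4, -0.0]
grip_width: 0.601
```

Request:
carry_out --pt "-0.2 0 0 12 0 0 0" --pt "-0.2 0 0 24 0 0 0" --pt "-0.2 0 0 36 0 0 0" --pt "-0.2 0 0 48 0 0 0" --pt "-0.2 0 0 60 0 0 0"

```text
time_s: 6.75
eef_pos: [605.9, 44.9, 7.4]
ee_rot: [0.494, 0.507, 0.493, -0.506]
force: [-0.1, 5.5, 4.0]
grip_width: 0.602
```

```bash
python3 st.py "[603,-40,7]"
```

```text
t 6.75 p [605.9  44.9   7.4] yang -1.46 F [-0.1  5.5  4. ] g 0.6
delta [ 0.4 -0.8 85. ]
```

Request:
carry_out --pt "-0.2 0 0 15 0 0 0" --pt "-0.2 0 0 30 0 0 0" --pt "-0.2 0 0 45 0 0 0" --pt "-0.2 0 0 60 0 0 0" --pt "-0.2 0 0 75 0 0 0"

```text
time_s: 7.38
eef_pos: [603.7, -30.5, 7.0]
ee_rot: [-0.494, -0.506, -0.494, 0.506]
force: [0.0, 4.7, 4.3]
grip_width: 0.598
```

```bash
python3 st.py "[603,-48,7]"; python3 -c "
from h import *
a=viewer.capture('top');b=viewer.capture('side')
cv2.imwrite('pics/p5.png',np.hstack([cv2.resize(a[100:290,100:400],(400,253)),cv2.resize(b[60:300,120:420],(390,253)) ])[:,:,::-1])"
```

```text
t 7.375 p [603.7 -30.5   7. ] yang -1.46 F [0.  4.7 4.3] g 0.6
delta [-0.  -0.3 17.6]
```

View pics/p5.png

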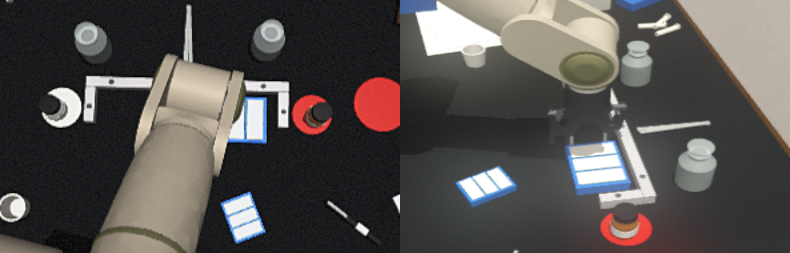

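The tray is moving square in the side view. In the top crop its right edge is at 267 and the stop face at 278, which leaves about 20 mm. I'll push gently.

Request:
carry_out --pt "-0.2 0 0 4 0 0 0" --pt "-0.2 0 0 8 0 0 0" --pt "-0.2 0 0 11 0 0 0" --pt "-0.2 0 0 14 0 0 0" --pt "-0.2 0 0 17 0 0 0"

```text
time_s: 8.1
eef_pos: [603.3, -46.5, 6.9]
ee_rot: [-0.494, -0.506, -0.494, 0.506]
force: [0.0, 1.3, -1.2]
grip_width: 0.604
```

Request:
carry_out --pt "-0.2 0 0 1 0 0 0" --pt "-0.2 0 0 2 0 0 0" --pt "-0.2 0 0 3 0 0 0" --pt "-0.2 0 0 4 0 0 0" --pt "-0.2 0 0 4 0 0 0"

```text
time_s: 8.72
eef_pos: [603.3, -50.6, 7.0]
ee_rot: [-0.494, -0.506, -0.494, 0.506]
force: [0.4, 1.2, -0.3]
grip_width: 0.6
```

Request:
carry_out --pt "-0.2 0 0 1 0 0 0" --pt "-0.2 0 0 2 0 0 0" --pt "-0.2 0 0 3 0 0 0" --pt "-0.2 0 0 3.5 0 0 0" --pt "-0.2 0 0 4 0 0 0"

```text
time_s: 9.35
eef_pos: [603.1, -53.2, 7.0]
ee_rot: [0.493, 0.507, 0.494, -0.506]
force: [0.7, 11.2, 1.0]
grip_width: 0.598
```

The force jumped to 11 N, so the tray is against the right stop. I'll back off, rise and turn behind the tray.

Request:
carry_out --pt "-0.2 0 0 -10 0 0 0" --pt "-0.2 0 0 -20 0 0 0" --pt "-0.2 -30 0 -20 0 0 0" --pt "-0.2 -70 0 -20 0 0 0" --pt "-0.2 -100 -10 -20 0 0 0"

```text
time_s: 9.98
eef_pos: [594.2, -34.0, 108.7]
ee_rot: [0.494, 0.506, 0.493, -0.506]
force: [1.0, 0.0, -0.5]
grip_width: 0.601
```

Request:
carry_out --pt "-0.2 0 -20 20 9 0 0" --pt "-0.2 0 -40 40 18 0 0" --pt "-0.2 0 -60 60 27 0 0" --pt "-0.2 0 -78 80 36 0 0" --pt "-0.2 0 -78 90 45 0 0"

```text
time_s: 10.6
eef_pos: [512.7, -122.8, 107.3]
ee_rot: [-0.26, -0.657, -0.26, 0.658]
force: [-0.3, 0.3, -0.3]
grip_width: 0.604
```

Request:
carry_out --pt "-0.2 0 0 0 9 0 0" --pt "-0.2 0 0 0 18 0 0" --pt "-0.2 0 0 0 27 0 0" --pt "-0.2 0 0 0 36 0 0" --pt "-0.2 0 0 0 45 0 0"

```text
time_s: 11.22
eef_pos: [513.5, -122.0, 107.1]
ee_rot: [-0.011, 0.707, -0.011, -0.707]
force: [0.1, -0.1, -0.6]
grip_width: 0.599
```

```bash
python3 st.py "[520,-122,7]"; python3 -c "
from h import *
a=viewer.capture('wrist')
cv2.imwrite('pics/w6.png',a[:,:,::-1])"
```

```text
t 11.225 p [ 513.5 -122.   107.1] yang -91.74 F [ 0.1 -0.1 -0.6] g 0.6
delta [100.1  -0.2  -6.4]
```

View pics/w6.png

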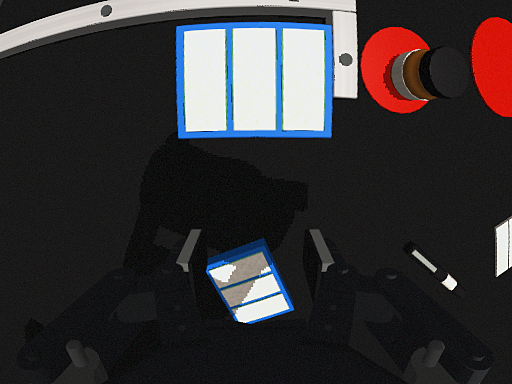

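```bash
python3 -c "
from h import *
print('small',wcast([[207,268],[266,243],[293,305]],20))
print('tray corners TL TR BR BL',wcast([[177,26],[331,25],[331,137],[178,137]],25)); print('bar',wcast([[178,20],[322,17],[333,60]],25))
print(cast('top',[[289,245],[267,250],[275,281],[298,275]],20))"
```

```text
small [[ 443.34639287  -75.21764097]
 [ 467.692979   -129.3528091 ]
 [ 396.83823673 -154.45781752]]
tray corners TL TR BR BL [[ 649.84419623  -67.2242624 ]
 [ 646.23061606 -184.19660313]
 [ 558.19386751 -182.04784906]
 [ 562.5959897   -63.64748834]]
bar [[ 654.73136732  -68.09843258]
 [ 652.49294743 -177.45960947]
 [ 618.090321   -184.46939867]]
[[ 461.29280596 -131.71495979]
 [ 448.3208402   -75.51660585]
 [ 371.1250031   -95.74478759]
 [ 386.25240657 -153.87525811]]
```

The tray is against the stop, with about 10 mm to go to the bar. The decoy tray ends at x≈468, so descending at x≈525 is clear.

Request:
carry_out --pt "-0.2 30 0 -12 0 0 0" --pt "-0.2 60 0 -12 0 0 0" --pt "-0.2 85 0 -12 0 0 0" --pt "-0.2 100 0 -12 0 0 0" --pt "-0.2 100 0 -12 0 0 0"

```text
time_s: 11.9
eef_pos: [525.2, -122.3, 6.5]
ee_rot: [0.009, -0.707, 0.008, 0.707]
force: [-0.5, -0.5, -0.1]
grip_width: 0.6
```

Request:
carry_out --pt "-0.2 0 0 -6 0 0 0" --pt "-0.2 0 0 -12 0 0 0" --pt "-0.2 0 0 -18 0 0 0" --pt "-0.2 0 0 -22 0 0 0" --pt "-0.2 0 0 -26 0 0 0"

```text
time_s: 12.52
eef_pos: [551.0, -123.0, 6.9]
ee_rot: [0.009, -0.706, 0.009, 0.708]
force: [-5.6, -0.0, 3.2]
grip_width: 0.598
```

Request:
carry_out --pt "-0.2 0 0 -1 0 0 0" --pt "-0.2 0 0 -2 0 0 0" --pt "-0.2 0 0 -3 0 0 0" --pt "-0.2 0 0 -4 0 0 0" --pt "-0.2 0 0 -5 0 0 0"

```text
time_s: 13.15
eef_pos: [556.4, -123.2, 6.9]
ee_rot: [0.009, -0.707, 0.009, 0.707]
force: [-3.6, 1.4, 2.8]
grip_width: 0.598
```

Request:
carry_out --pt "-0.2 0 0 -1 0 0 0" --pt "-0.2 0 0 -2 0 0 0" --pt "-0.2 0 0 -3 0 0 0" --pt "-0.2 0 0 -3.5 0 0 0" --pt "-0.2 0 0 -4 0 0 0"

```text
time_s: 13.78
eef_pos: [560.4, -123.3, 6.9]
ee_rot: [0.009, -0.707, 0.009, 0.707]
force: [-4.1, 1.9, 1.6]
grip_width: 0.601
```

Request:
carry_out --pt "-0.2 0 0 -1 0 0 0" --pt "-0.2 0 0 -1.5 0 0 0" --pt "-0.2 0 0 -2 0 0 0" --pt "-0.2 0 0 -2.5 0 0 0" --pt "-0.2 0 0 -3 0 0 0"

```text
time_s: 14.4
eef_pos: [560.6, -123.3, 6.9]
ee_rot: [0.009, -0.704, 0.008, 0.71]
force: [-23.0, -0.4, 14.4]
grip_width: 0.601
```

The push met 23 N, so the tray is seated against the bar. I'll withdraw and check.

Request:
carry_out --pt "-0.2 0 0 5 0 0 0" --pt "-0.2 0 0 15 0 0 0" --pt "-0.2 0 0 30 0 0 0" --pt "-0.2 -40 0 35 0 0 0" --pt "-0.2 -90 0 35 0 0 0"

```text
time_s: 15.02
eef_pos: [527.7, -122.5, 97.5]
ee_rot: [0.009, -0.707, 0.009, 0.707]
force: [-0.1, -0.4, 0.6]
grip_width: 0.604
```

```bash
python3 st.py; python3 -c "
from h import *
a=viewer.capture('wrist')
cv2.imwrite('pics/w7.png',cv2.resize(a[0:170,120:400],(784,476))[:,:,::-1])"
```

```text
t 15.025 p [ 527.7 -122.5   97.5] yang -91.49 F [-0.1 -0.4  0.6] g 0.6
```

View pics/w7.png

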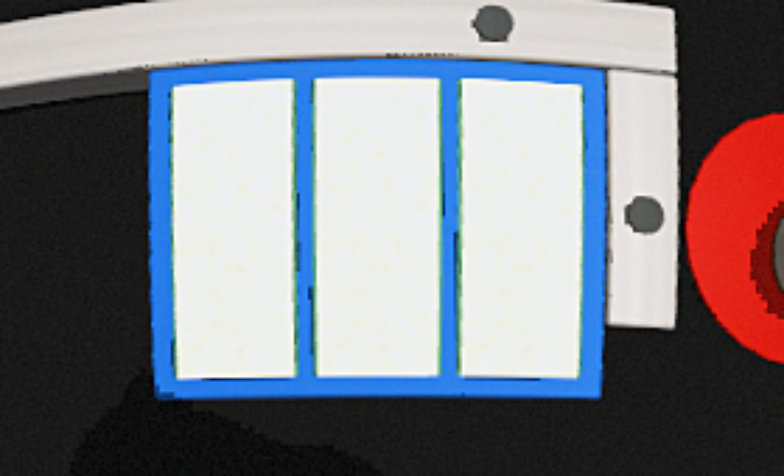

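The tray lies against the bar (seam at row 65) and the stop (seam at column 605). I'll measure the squareness numerically.

```bash
python3 - <<'E'
from h import *
a=viewer.capture('wrist'); i=a.astype(int)
m=((i[...,2]-i[...,0]>50)&(i[...,2]>90)); m[:, :165]=0; m[:,345:]=0; m[150:]=0
ys,xs=np.where(m); print(xs.min(),xs.max(),ys.min(),ys.max())
def fit(P,ax):
    k=np.polyfit(P[:,ax],P[:,1-ax],1); return k,np.std(P[:,1-ax]-np.polyval(k,P[:,ax]))
cols=range(185,325); rows=range(32,132)
top=wcast([[c,ys[xs==c].min()-.5] for c in cols],25); bot=wcast([[c,ys[xs==c].max()+.5] for c in cols],25)
lef=wcast([[xs[ys==r].min()-.5,r] for r in rows],25); rig=wcast([[xs[ys==r].max()+.5,r] for r in rows],25)
for n,p,ax in(("top",top,1),("bot",bot,1),("left",lef,0),("right",rig,0)): print(n,fit(p,ax))
# stop inner edge and bar front edge left of tray
g=(i.min(2)>120)
s=[[np.where(g[r,335:])[0].min()+335-.5,r] for r in range(40,110)]; print("stop",fit(wcast(s,25),0))
bb=[[c,np.where(g[:60,c])[0].max()+.5] for c in range(60,160)]; print("bar",fit(wcast(bb,25),1))
b2=[[c,np.where(g[:ys[xs==c].min(),c])[0].max()+.5] for c in cols]; print("bar@tray",fit(wcast(b2,25),1))
E
```

```text
174 331 29 146
top (array([2.49824344e-02, 6.63128601e+02]), np.float64(0.20568722031920497))
bot (array([1.93690760e-02, 5.74130203e+02]), np.float64(0.1777451703820165))
left (array([-2.79860585e-02, -4.77486113e+01]), np.float64(0.22102075340871347))
right (array([-2.56110542e-02, -1.66842251e+02]), np.float64(0.22238180918191153))
stop (array([-1.94164116e-02, -1.73178010e+02]), np.float64(0.08592320609746726))
bar (array([2.53612865e-02, 6.63606124e+02]), np.float64(0.28081909618446727))
bar@tray (array([2.39372929e-02, 6.63701961e+02]), np.float64(0.30149138441277346))
```

The tray is square to about 0.001 rad. The bar gap is about 0.5 mm and the stop gap about 2 mm. That is inside tolerance, but there is time for a gentle nudge towards the stop for margin.

Request:
carry_out --pt "-0.2 0 -20 -16 -9 0 0" --pt "-0.2 0 -40 -32 -18 0 0" --pt "-0.2 0 -60 -48 -27 0 0" --pt "-0.2 0 -80 -66 -36 0 0" --pt "-0.2 0 -99 -80 -45 0 0"

```text
time_s: 15.75
eef_pos: [611.5, -25.0, 96.4]
ee_rot: [0.264, 0.656, 0.264, -0.656]
force: [-0.0, 0.7, 0.2]
grip_width: 0.603
```

Request:
carry_out --pt "-0.2 0 0 0 -9 0 0" --pt "-0.2 0 0 0 -18 0 0" --pt "-0.2 0 0 0 -27 0 0" --pt "-0.2 0 0 0 -36 0 0" --pt "-0.2 0 0 0 -45 0 0"

```text
time_s: 16.38
eef_pos: [610.9, -25.7, 96.4]
ee_rot: [0.495, 0.505, 0.495, -0.505]
force: [-0.2, 0.6, 0.7]
grip_width: 0.597
```

```bash
python3 st.py "[610,-25,7]"
```

```text
t 16.375 p [610.9 -25.7  96.4] yang -1.17 F [-0.2  0.6  0.7] g 0.6
delta [89.4 -0.9 -0.7]
```

Request:
carry_out --pt "-0.2 30 0 0 0 0 0" --pt "-0.2 60 0 0 0 0 0" --pt "-0.2 80 0 0 0 0 0" --pt "-0.2 89 0 0 0 0 0" --pt "-0.2 89 0 0 0 0 0"

```text
time_s: 17.0
eef_pos: [610.8, -25.7, 7.7]
ee_rot: [-0.494, -0.506, -0.494, 0.506]
force: [-0.5, 0.6, 0.4]
grip_width: 0.603
```

Request:
carry_out --pt "-0.2 0 0 6 0 0 0" --pt "-0.2 0 0 12 0 0 0" --pt "-0.2 0 0 18 0 0 0" --pt "-0.2 0 0 22 0 0 0" --pt "-0.2 0 0 25 0 0 0"

```text
time_s: 17.62
eef_pos: [610.2, -50.9, 8.0]
ee_rot: [-0.494, -0.506, -0.494, 0.506]
force: [0.5, -0.3, -0.2]
grip_width: 0.605
```

Request:
carry_out --pt "-0.2 0 0 0.5 0 0 0" --pt "-0.2 0 0 1 0 0 0" --pt "-0.2 0 0 1.5 0 0 0" --pt "-0.2 0 0 2 0 0 0" --pt "-0.2 0 0 2.5 0 0 0"

```text
time_s: 18.25
eef_pos: [610.2, -53.1, 8.0]
ee_rot: [0.494, 0.506, 0.494, -0.506]
force: [-1.0, 0.3, 0.5]
grip_width: 0.599
```

Request:
carry_out --pt "-0.2 0 0 0.5 0 0 0" --pt "-0.2 0 0 1 0 0 0" --pt "-0.2 0 0 1.5 0 0 0" --pt "-0.2 0 0 2 0 0 0" --pt "-0.2 0 0 2 0 0 0"

```text
time_s: 18.88
eef_pos: [610.1, -53.4, 8.0]
ee_rot: [0.493, 0.507, 0.494, -0.506]
force: [1.4, 10.1, 1.8]
grip_width: 0.601
```

The hand stopped at 10 N after about 0.3 mm, so the tray was already at the stop. I'll withdraw, go up, and do a final check.

Request:
carry_out --pt "-0.2 0 0 -5 0 0 0" --pt "-0.2 0 0 -15 0 0 0" --pt "-0.2 0 0 -30 0 0 0" --pt "-0.2 -50 0 -40 0 0 0" --pt "-0.2 -100 0 -40 0 0 0"

```text
time_s: 19.5
eef_pos: [610.8, -13.6, 109.0]
ee_rot: [-0.494, -0.506, -0.494, 0.506]
force: [-0.3, -0.7, 0.7]
grip_width: 0.598
```

Request:
carry_out --pt "-0.2 -20 -50 -20 0 0 0" --pt "-0.2 -50 -100 -40 0 0 0" --pt "-0.2 -80 -150 -60 0 0 0" --pt "-0.2 -80 -180 -80 0 0 0" --pt "-0.2 -80 -180 -100 0 0 0"

```text
time_s: 20.12
eef_pos: [432.2, 90.7, 188.7]
ee_rot: [0.494, 0.506, 0.493, -0.506]
force: [0.6, 0.6, 0.5]
grip_width: 0.599
```

```bash
python3 st.py; python3 - <<'E'
from h import *
a=viewer.capture('top'); i=a.astype(int)
cv2.imwrite('pics/p8.png',cv2.resize(a[90:290,90:410],(800,500))[:,:,::-1])
E
```

```text
t 20.125 p [432.2  90.7 188.7] yang -1.43 F [0.6 0.6 0.5] g 0.6
```

View pics/p8.png

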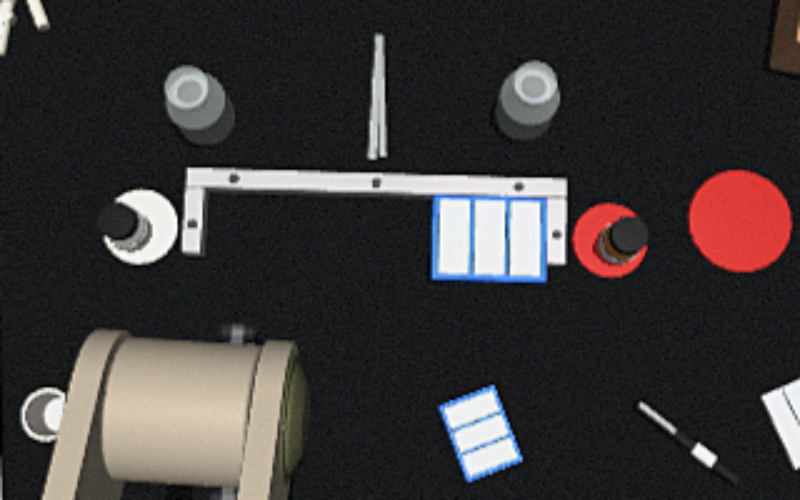

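The top view shows the tray at (490,238) snug against the bar and the right stop. The jars, bottles, pot, marker and tweezers are where they were, and the hand is clear.

```bash
python3 -c "
from rig import order; print(order.finish_job())"
```

```text
the job is handed in; nothing more can be done
None
```

I slid the large blue tray into the station with the half-open fingertips, and by my checks it lies flush against the back bar and the right end stop, beside the 80 mm red disc. I handed the job in at about 20 s of the 45 s allowed; no verdict was reported.

- **Moves:** I pushed the tray towards the bar, then sideways to the stop (11 N on contact), then onto the bar (23 N). A last check push at the stop met 10 N after about 0.3 mm.
- **Position:** A close wrist-camera measurement, taken before that last push, put the tray square to the station within about 0.001 rad on average (single edges scatter by about 0.005). The gap to the bar was about 0.5 mm.
- **Disagreement:** The same picture suggested a gap of about 2 mm at the stop. The check push found the tray already against it, so I put the gap down to limited image resolution. I did not repeat the close measurement afterwards.
- **Final view:** The last top picture shows the tray flush on both sides and the bottles, jars, pot, marker and tweezers where they were, judged by eye. The hand was raised to about 190 mm, clear of everything, with no contact force.

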